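# Clamp a drawer front in the handle-drilling jig

### The arm

A 7-joint arm with a two-finger parallel gripper is mounted at the origin on the work surface. World frame = base frame: x ahead of the robot, y to its left, z up, the work surface at z = 0. Lengths are in mm, angles in rad, forces in N, time in s.
With the tool pointing down it reaches from about 400 to 875 mm from the base axis. Payload 4.4 kg.
Tool frame: the origin (TCP) lies midway between the tips of the shut fingers; the grasp point (between the pads) lies 19 mm behind it (ctrl.pinch_z is the distance from the TCP to the grasp point, in mm); z points along the fingers, y is the line along which they close (so a half turn about z gives the same grasp; the last joint's range is limited). The gripper opens to 85 mm and grips with 20 to 120 N. Pads are 22 mm wide; open, the fingers measure 114 mm over their backs; the gripper's body (76 mm by 85 mm) begins 54 mm behind the grasp point. The pads swing forward as they close: fully open they stand 13 mm farther back than shut.
Start: joints at [1.087, 0.628, 0.038, 1.517, -0.027, 0.996, -0.02], TCP at [263.766, -594.092, 231.313] pointing down, gripper open.
Joint ranges: [-3.06, 3.06], [-0.37, 2.12], [-1.25, 1.32], [0.18, 2.47], [-1.1, 4.24], [0.23, 1.98], [-2.94, 2.94]. Speed limits (rad/s): [2.57, 2.57, 3.14, 3.14, 3.14, 3.14, 3.14].

### API

Orientations are given as [roll, pitch, yaw] about the fixed x, y, z axes, in that order (R = Rz(yaw) Ry(pitch) Rx(roll)).
In Python, from cell import read_state, cams, order, ctrl gives the robot as it stands.
- The arm moves only by the tool move_arm, never from a script. Its argument "targets" is text: rows parted by semicolons, each of 7 numbers parted by spaces: the gripper's target within -1 to 1 (fully open at 1, half-way at 0, shut at -1), then the shift along the tool's x, y, z in cm, then the turn, a rotation vector about the tool's x, y, z in degrees. A call has 1 to 5 rows; each row shifts and turns the commanded pose from where the row before left it, along the tool's axes as they then stand; what a row does not reach is not made up. A row lasts 1/12 s, in which the tool goes at most 41.7 mm and 7.16 degrees, less where a joint would pass 70% of its speed; a pose out of reach is approached as far as the arm can. A call with a gripper value outside its range is refused whole. The fingers move at their own pace and stop on an object; the grip force is fixed at half the most. Time passes only in rows, so rows that do not move let the fingers close. It gives the time, the measured TCP pose, the force, the opening and the grip force at its end, in the units of the state.
- read_state(): the state, without advancing time (a new reading comes with each control period).
- cams.get_image(name): name is "scene" or "top" or "wrist"; returns a dict with "color" (400x640x3 uint8, red, green, blue), "fovy" (degrees; the focal length in pixels is half the picture's height over the tangent of half this angle, whatever the lens; pixels are square), "cx", "cy" (the principal point, pixels), "rvec" (rotation vector, rad) and "tvec" (3), from world to camera coordinates, as OpenCV has them. Camera axes: x right, y down, z forward; pixel columns grow to the right and rows downward; lengths in mm; the calibration is good to about 2 mm. A picture is of the moment at which its call begins. There is no depth.
- order.finish_job(): hands the job in; it is judged then, once.
The state is a dict: "clock": time; "qpos": joint angles; "qd": joint speeds; "tau": joint torques, N m; "eef_pos": TCP position; "tool_rot": TCP orientation; "force": force on the tool from outside, world axes, zero at the start; "torque": the same for the moment, N m; "width": finger opening in mm; "gripper_force": force on a finger pad.
Only numpy, scipy, OpenCV 4.12 (cv2) and the standard library are available. Lean on these libraries where they do the work, as an engineer would, in place of code of your own. Each camera call takes 0.05 s, during which the arm holds its last target. There are 200 camera calls.

### The job

Get the loose drawer front ready for drilling. Slide it flat along the jig's bed until it is fully home, with no gap along the metal fence or at the wooden end stop, pushing gently (under 20 N) so its edges are not bruised. Then, with it still fully home, push the toggle clamp's handle over and down past its dead point until it locks and the rubber foot holds the front; do not bear down on the clamp with more than about 30 N, let go, and leave the bar handle, screwdriver, tape measure and mug alone.

Things in the scene. Friction and masses are not known exactly. Their poses are not given: they have to be found in the camera images.
- jig: Drilling jig, fixed: dark plywood bed 250 (x) by 450 (y) by 18 mm; origin on its underside; x points away from the robot, y left (turned up to 0.2 rad), z up. Bed: x -130 to 120, y -280 to 170 mm. Aluminium fence 22 mm high along y, face at x = 80, from y -245 to 40. Wooden end-stop block 22 mm high, face at y = 40, x -57 to 17; the toggle clamp on it works in the plane x = -20 mm.
- corner (a point): Point on the bed's top where the planes of the fence face and the end-stop face meet (jig frame 80, 40, 18 mm); axes as the jig. A steel drill plate on the fence overhangs the bed by 50 mm from the fence face, 48 to 212 mm along -y from here, underside 22 mm and top 28 mm above the bed: the front slides under it.
- front: Loose drawer front, a flat pale beech board 140 (x) by 260 (y) by 18 mm, 0.37 to 0.6 kg, flat on the bed, 5 to 70 mm short of fence and stop, up to 0.1 rad askew. Origin: centre of its underside; axes as the jig's when seated: far long edge on the fence, left end on the end stop. Slides with 2 to 5 N; its edges bruise above 20 N.
- front_a (a point): Lower corner of the front at its far edge and left end (front frame 70, 130, 0 mm). Seated, it coincides with corner.
- front_b (a point): Lower corner of the front at its far edge and right end (front frame 70, -130, 0 mm). Seated, it is 260 mm along -y from corner.
- grip (a point): On the centre line of the clamp's round black grip (16 mm thick, 110 mm long), 31 mm short of its end. In corner's frame: (-100, 93, 193) mm with the clamp open, (-100, 159, 78) mm locked; it swings back (+y) and down on an arc between the two.
- grip_end (a point): Free end of the grip, on its centre line; grip to grip_end is the handle's direction. Open, the handle stands 69 degrees above level, leaning to +y; locked, it points to +y, 4 degrees above level. Open, the clamp's arm and foot stand in front of it (towards -y), up to 105 mm above the bed.
- clamp_handle (a joint): Closing angle of the handle's linkage, rad: 0 open (the start), 2.2 locked on its stop; 65 degrees of handle swing. Until the foot meets the front (about 1.2) the handle stays where it is left; from there to the dead point (2.04) it springs back if let go, and the push needed at the grip rises to about 8 N near 1.6, then falls to nothing. Past it the handle snaps onto its stop by itself and stays.
- clamp_foot (a joint): Squash of the clamp's rubber foot (18 mm across, 20 N per mm), m: 0 free, about 0.0027 when it holds the front. It comes down 37 mm inside the front's left end and 30 mm to the robot's side of the middle of its width.
- bar_handle: New steel bar handle lying on the worktop, 160 mm long and 40 mm deep, bystander: leave it. Origin midway between the ends of its two feet.
- screwdriver: Screwdriver lying on the worktop, bystander: leave it. Its own x runs along it, from handle to tip; origin on that axis.
- tape_measure: Grey tape measure, 70 by 38 by 66 mm, bystander: leave it. Origin under its centre.
- mug: White mug, 80 mm across, 95 mm high, bystander: leave it. Origin under its centre.

How it is judged:
By the outcome, as a careful person would: the job done as asked, in the order asked, and still so for the second after the job is handed in, with the robot touching nothing.
It also fails if it takes over 72 s, if anything falls off the work surface, if the arm or the gripper's body presses on something with over 40 N, if the wrist force passes 120 N, or if a joint passes its speed limit or range.

## Working session

There is one attempt and no reset: what is moved stays moved. The work goes in short steps, Python scripts to look and compute and a tool call to move; the robot and the scene stay as the last step left them, time stands still between calls to the robot, and variables do not carry over. Pictures are saved under pics/ and viewed, at most 10 in all, crops included, and the job is handed in when it is done.

Besides the shell and the picture viewer there is one more tool, called after "Request:" as a command line: name --argument value ..., lists and objects as JSON in quotes. move_arm: Moves the arm, as the interface text tells. Its arguments: {"type":"object","properties":{"targets":{"type":"string"}},"required":["targets"]}

```bash
mkdir -p pics; ls
cat > h.py <<'E'
import numpy as np, cv2
from cell import read_state, cams, order, ctrl
def shot(name,fn):
    im=cams.get_image(name); cv2.imwrite('pics/'+fn,im['color'][:,:,::-1])
    np.savez('pics/'+fn+'.npz',**{k:im[k] for k in('color','fovy','cx','cy','rvec','tvec')}); return im
def load(fn): return np.load('pics/'+fn+'.npz')
def K(im):
    f=200/np.tan(np.radians(float(im['fovy']))/2); return np.array([[f,0,float(im['cx'])],[0,f,float(im['cy'])],[0,0,1]])
def ray(im,uv,z):
    R=cv2.Rodrigues(np.array(im['rvec'],float))[0]; t=np.array(im['tvec'],float).ravel()
    c=-R.T@t; d=R.T@np.linalg.inv(K(im))@np.array([uv[0],uv[1],1.]); return c+d*(z-c[2])/d[2]
def proj(im,P):
    return cv2.projectPoints(np.array(P,float).reshape(-1,3),np.array(im['rvec'],float),np.array(im['tvec'],float),K(im),None)[0].reshape(-1,2)
E
python3 - <<'E'
from h import *
a=shot('scene','scene0.png');b=shot('top','top0.png')
for im in(a,b):
    R=cv2.Rodrigues(np.array(im['rvec'],float))[0];print(-R.T@np.array(im['tvec'],float).ravel(),im['fovy'],im['cx'],im['cy'])
print(read_state())
E
```

```text
pics
[1170.65798638 -580.09645504 1508.02707532] 42.240264065780984 317.7488379529683 196.9353918595552
[ 298.64455808  -15.29255592 1208.76830706] 54.783695274469885 317.23302375136427 199.1378944121728
{'clock': 0.1, 'qpos': array([ 1.0872088 ,  0.62924036,  0.03845964,  1.51823045, -0.02699261,
        0.99630486, -0.02001614]), 'qd': array([ 0.00031608,  0.0003448 ,  0.0001919 , -0.00405023,  0.00032902,
       -0.00140808, -0.00020874]), 'tau': array([ 2.78243999e-03, -5.64530861e+01,  1.23032201e+00, -1.93973583e+01,
        1.12221303e-02,  5.46615163e-03, -1.29763669e-05]), 'eef_pos': array([ 263.53055534, -593.59122402,  230.50193249]), 'tool_rot': array([-3.13992826e+00,  3.01610738e-05,  4.17764247e-01]), 'force': array([ 0.26319297, -0.50452998,  0.51875286]), 'torque': array([-0.00764298, -0.03102675, -0.02238584]), 'gripper_force': 0.0, 'width': 85.34774014176836}
```

View pics/top0.png

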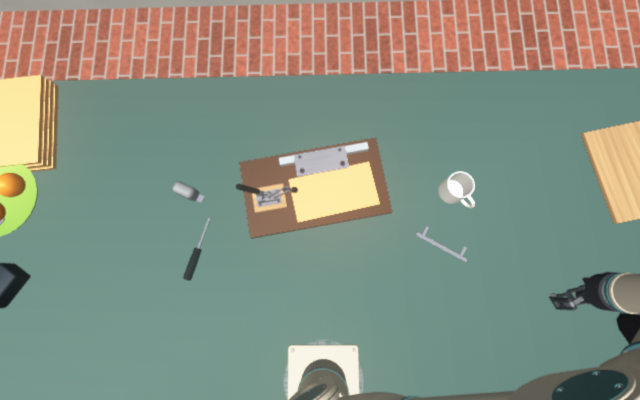

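View pics/scene0.png

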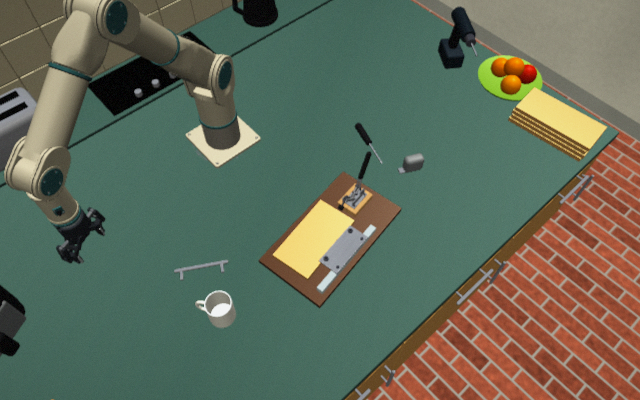

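The top view shows the jig at about (241–391, 139–236) px. The clamp is at its left end and the board at about (289–380, 164–220). Next I'll enlarge both views.

Run:
```python
import cv2
a=cv2.imread('pics/top0.png')[130:242,230:396];cv2.imwrite('pics/topc.png',cv2.resize(a,(0,0),fx=4.8,fy=4.8,interpolation=cv2.INTER_CUBIC))
a=cv2.imread('pics/scene0.png')[145:310,250:410];cv2.imwrite('pics/scc.png',cv2.resize(a,(0,0),fx=3.6,fy=3.6,interpolation=cv2.INTER_CUBIC))
```

```text
(no output)
```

View pics/topc.png

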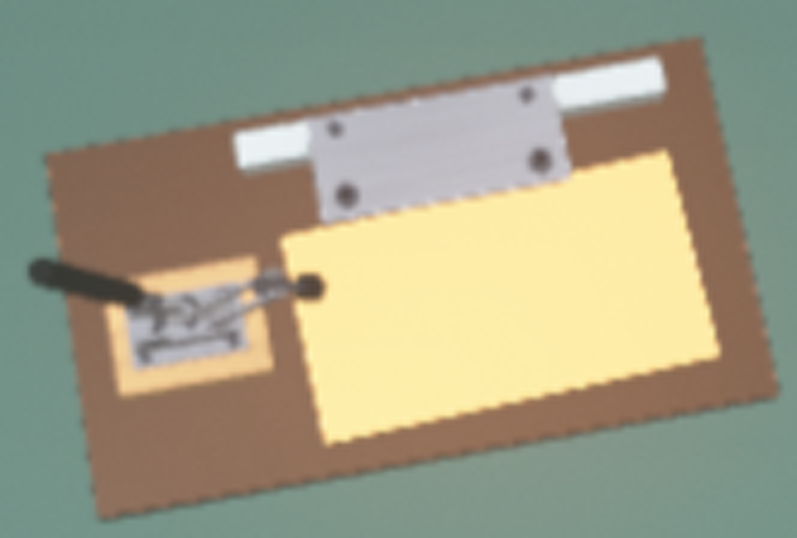

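View pics/scc.png

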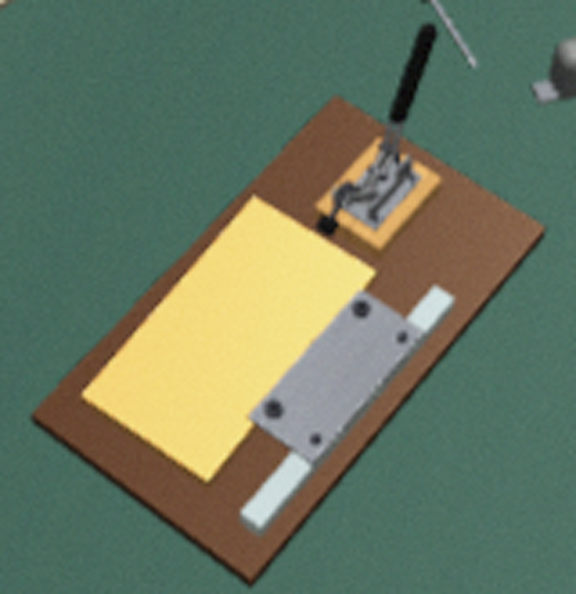

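The crops show these corners, in crop pixels:
- **Bed, top view:** (45,156), (703,38), (778,396), (100,520).
- **Board, top view:** (282,237), (667,151), (719,356), (326,445).
- **Scene view:** the matching corners are also visible.

Next I'll fit both poses.

```bash
cat > fit.py <<'E'
from h import *
from scipy.optimize import least_squares
T=load('top0.png');S=load('scene0.png')
ct=lambda p:(np.array(p)+.5)/4.8-.5+[230,130]
cs=lambda p:(np.array(p)+.5)/3.6-.5+[250,145]
bed=np.array([[120,170],[120,-280],[-130,-280],[-130,170]]);fr=np.array([[70,130],[70,-130],[-70,-130],[-70,130]])
bt=ct([[45,156],[703,38],[778,396],[100,520]]);bs=cs([[544,230],[252,583],[33,417],[338,97]])
ft=ct([[282,237],[667,151],[719,356],[326,445]]);fs=cs([[376,270],[208,481],[82,398],[253,196]])
def w(p,q,z): 
    c,s=np.cos(p[2]),np.sin(p[2]);return np.c_[q@np.array([[c,s],[-s,c]])+p[:2],np.full(len(q),z)]
def fit(q,z,a,b):
    r=least_squares(lambda p:np.r_[(proj(T,w(p,q,z))-a).ravel(),(proj(S,w(p,q,z))-b).ravel()],[550,0,.15],x_scale=[1,1,.01]);return r.x,r.fun
if __name__=='__main__':
    J,e=fit(bed,18,bt,bs);F,e2=fit(fr,36,ft,fs)
    print(J,e.round(1));print(F,e2.round(1))
    C=w(J,np.array([[80,40.]]),18)[0];print('corner',C)
    R=np.array([[np.cos(J[2]),np.sin(J[2])],[-np.sin(J[2]),np.cos(J[2])]])
    print('front corners in corner frame',((w(F,fr,36)-C)[:,:2]@R.T).round(1),'yaw rel',F[2]-J[2])
    for g in([-100,93,193],[-100,159,78],[-10,-130,18],[-140,-130,18],[-70,-260,18]): print(g,(w(J,np.array([[80+g[0],40+g[1]]]),18+g[2])).round(1))
    for n,p in (('handle top',(40,270)),):print(n,ray(T,ct(p),18+193+29))
E
python3 fit.py
```

```text
[5.77284667e+02 7.61170704e+01 1.68707873e-01] [-0.2 -0.6 -0.4 -0.7  0.7 -0.4 -0.6 -0.3  0.6 -0.4 -0.4 -0.1 -1.  -0.5
 -0.9 -0.5]
[ 5.60097812e+02 -3.90993818e+01  2.14174308e-01] [-0.4  0.2 -0.1 -0.1  0.3 -0.3 -0.2 -0.   0.1  0.3  0.   0.3 -0.5 -0.6
 -0.1  0.1]
corner [649.43252214 128.98186898  18.        ]
front corners in corner frame [[ -52.3  -17.6]
 [ -40.5 -277.4]
 [-180.3 -283.7]
 [-192.1  -24. ]] yaw rel 0.04546643451872595
[-100, 93, 193] [[535.2 203.9 211. ]]
[-100, 159, 78] [[524.2 268.9  96. ]]
[-10, -130, 18] [[661.4  -0.9  36. ]]
[-140, -130, 18] [[533.2 -22.7  36. ]]
[-70, -260, 18] [[ 624.1 -139.1   36. ]]
handle top [532.60535843 212.03300195 240.        ]
```

```bash
cat > go.py <<'E'
# usage: go.py x y z (corner frame, TCP target) -> shift in tool axes, cm
import sys
from fit import *
J=fit(bed,18,bt,bs)[0];C=w(J,np.array([[80,40.]]),18)[0];A=cv2.Rodrigues(np.array([0,0,J[2]]))[0]
s=read_state();p=s['eef_pos'];from scipy.spatial.transform import Rotation as Ro
R=Ro.from_euler('xyz',s['tool_rot']).as_matrix()
print('t',s['clock'],'corner-frame TCP',(A.T@(p-C)).round(1),'rot',s['tool_rot'].round(3),'F',(A.T@s['force']).round(1))
if len(sys.argv)>3:
    print('shift cm',(R.T@(C+A@np.array(sys.argv[1:4],float)-p)/10).round(2))
E
echo ok
```

```text
ok
```

Request:
move_arm --targets "-1 0 0 0 0 0 7.1; -1 0 0 0 0 0 7.1; -1 0 0 0 0 0 0"

```text
clock: 0.35
eef_pos: [263.7, -593.8, 230.8]
tool_rot: [-3.141, 0.001, 0.167]
force: [-0.1, 0.3, 0.5]
width: 51.7
gripper_force: 0.0
```

```bash
python3 go.py -215 -125 150
```

```text
t 0.35 corner-frame TCP [-501.7 -647.7  212.8] rot [-3.141e+00  1.000e-03  1.670e-01] F [-0.1  0.3  0.5]
shift cm [ 28.57 -52.32   6.31]
```

Request:
move_arm --targets "-1 1.9 -3.4 0 0 0 0; -1 1.9 -3.4 0 0 0 0; -1 1.9 -3.4 0 0 0 0; -1 1.9 -3.4 0 0 0 0; -1 1.9 -3.4 0 0 0 0"

```text
clock: 0.77
eef_pos: [328.8, -408.5, 231.1]
tool_rot: [-3.141, 0.0, 0.174]
force: [0.0, -0.0, 0.2]
width: 0.0
gripper_force: 0.0
```

Request:
move_arm --targets "-1 1.9 -3.4 0 0 0 0; -1 1.9 -3.4 0 0 0 0; -1 1.9 -3.4 0 0 0 0; -1 1.9 -3.4 0 0 0 0; -1 1.9 -3.4 0 0 0 0"

```text
clock: 1.18
eef_pos: [393.7, -225.0, 231.4]
tool_rot: [3.141, -0.0, 0.174]
force: [1.4, 0.2, 0.0]
width: -0.1
gripper_force: 0.0
```

Request:
move_arm --targets "-1 1.9 -3.4 0 0 0 0; -1 1.9 -3.4 0 0 0 0; -1 1.9 -3.4 0 0 0 0; -1 1.9 -3.4 0 0 0 0; -1 0 0 0 0 0 0"

```text
clock: 1.6
eef_pos: [448.2, -71.3, 231.4]
tool_rot: [-3.138, -0.003, 0.186]
force: [-0.4, 0.3, 0.8]
width: -0.0
gripper_force: 0.0
```

```bash
python3 go.py -215 -125 8
```

```text
t 1.6 corner-frame TCP [-232.  -163.7  213.4] rot [-3.138e+00 -3.000e-03  1.860e-01] F [-0.3  0.4  0.8]
shift cm [ 1.71 -3.76 20.56]
```

Request:
move_arm --targets "-1 1.5 -3.7 0 0 0 0; -1 0 0 4 0 0 0; -1 0 0 4 0 0 0; -1 0 0 4 0 0 0; -1 0 0 4 0 0 0"

```text
clock: 2.02
eef_pos: [454.3, -40.7, 70.1]
tool_rot: [3.142, -0.002, 0.175]
force: [1.2, 0.1, -0.3]
width: 0.0
gripper_force: 0.0
```

Request:
move_arm --targets "-1 0 0 2 0 0 0; -1 0 0 1 0 0 0; -1 0 0 0 0 0 0; -1 0 0 0 0 0 0"

```text
clock: 2.35
eef_pos: [454.2, -41.1, 41.6]
tool_rot: [-3.141, -0.0, 0.171]
force: [0.5, 0.3, -0.5]
width: -0.1
gripper_force: 0.0
```

```bash
python3 go.py -198 -125 8
```

```text
t 2.35 corner-frame TCP [-221.  -134.9   23.6] rot [-3.141 -0.     0.171] F [ 0.6  0.2 -0.5]
shift cm [ 2.3  -0.98  1.56]
```

Request:
move_arm --targets "-1 0 -0.9 0.9 0 0 0; -1 0 0 0.6 0 0 0; -1 0.6 0 0 0 0 0; -1 0.6 0 0 0 0 0; -1 0.4 0 0 0 0 0"

```text
clock: 2.77
eef_pos: [472.3, -29.7, 31.1]
tool_rot: [-3.141, 0.002, 0.17]
force: [1.0, -0.1, -0.3]
width: 0.0
gripper_force: 0.0
```

Request:
move_arm --targets "-1 0.3 0 0 0 0 0; -1 0.3 0 0 0 0 0; -1 0.3 0 0 0 0 0; -1 0.3 0 0 0 0 0; -1 0.3 0 0 0 0 0"

```text
clock: 3.18
eef_pos: [479.8, -27.7, 29.4]
tool_rot: [-3.14, 0.015, 0.17]
force: [-7.9, -0.7, 5.5]
width: -0.0
gripper_force: 4.1
```

```bash
python3 go.py -151 -125 8
```

```text
t 3.1833 corner-frame TCP [-193.5 -126.    11.4] rot [-3.14   0.015  0.17 ] F [-7.9  0.7  5.5]
shift cm [ 4.26 -0.09  0.28]
```

Request:
move_arm --targets "-1 0.2 0 0 0 0 0; -1 0.2 0 0 0 0 0; -1 0.2 0 0 0 0 0; -1 0.2 0 0 0 0 0; -1 0.2 0 0 0 0 0"

```text
clock: 3.6
eef_pos: [489.6, -25.8, 29.3]
tool_rot: [-3.14, 0.015, 0.17]
force: [-8.1, -0.8, 6.2]
width: 0.0
gripper_force: 4.0
```

```bash
python3 go.py -151 -125 8
```

```text
t 3.6 corner-frame TCP [-183.6 -125.8   11.3] rot [-3.14   0.015  0.17 ] F [-8.2  0.5  6.2]
shift cm [ 3.26 -0.07  0.28]
```

Request:
move_arm --targets "-1 0.3 0 -0.1 0 0 0; -1 0.3 0 -0.1 0 0 0; -1 0.3 0 0 0 0 0; -1 0.3 0 0 0 0 0; -1 0.3 0 0 0 0 0"

```text
clock: 4.02
eef_pos: [509.1, -22.8, 31.4]
tool_rot: [-3.14, 0.007, 0.17]
force: [-3.2, -0.6, -0.9]
width: -0.1
gripper_force: 1.7
```

```bash
python3 go.py -151 -125 8
```

```text
t 4.0167 corner-frame TCP [-163.8 -126.1   13.4] rot [-3.14   0.007  0.17 ] F [-3.3 -0.1 -0.9]
shift cm [ 1.28 -0.11  0.53]
```

Request:
move_arm --targets "-1 0.15 0 0 0 0 0; -1 0.15 0 0 0 0 0; -1 0.15 0 0 0 0 0; -1 0.15 0 0 0 0 0; -1 0.15 0 0 0 0 0"

```text
clock: 4.43
eef_pos: [516.8, -21.6, 31.4]
tool_rot: [-3.14, 0.006, 0.17]
force: [-3.0, 0.8, -2.0]
width: -0.5
gripper_force: 1.4
```

```bash
python3 go.py -151 -125 8
```

```text
t 4.4333 corner-frame TCP [-156.  -126.1   13.4] rot [-3.14   0.006  0.17 ] F [-2.8  1.3 -2. ]
shift cm [ 0.5  -0.11  0.54]
```

Request:
move_arm --targets "-1 0.1 0 0 0 0 0; -1 0.1 0 0 0 0 0; -1 0.1 0 0 0 0 0; -1 0 0 0 0 0 0"

```text
clock: 4.77
eef_pos: [517.2, -21.6, 31.2]
tool_rot: [-3.141, 0.011, 0.17]
force: [-7.2, -1.2, 2.6]
width: 0.1
gripper_force: 3.6
```

Request:
move_arm --targets "-1 0.1 0 0 0 0 0; -1 0.1 0 0 0 0 0; -1 0 0 0 0 0 0"

```text
clock: 5.02
eef_pos: [517.3, -21.6, 31.2]
tool_rot: [-3.141, 0.014, 0.169]
force: [-10.3, -1.2, 5.5]
width: 0.2
gripper_force: 5.1
```

```bash
python3 go.py -151 -125 8
```

```text
t 5.0167 corner-frame TCP [-155.5 -126.3   13.2] rot [-3.141  0.014  0.169] F [-10.4   0.5   5.5]
shift cm [ 0.46 -0.13  0.51]
```

Request:
move_arm --targets "-1 -0.5 0 0 0 0 0; -1 -2 0 0 0 0 0; -1 -2 0 -3 0 0 0; -1 0 2 -4 0 0 0; -1 0 4 0 0 0 0"

```text
clock: 5.43
eef_pos: [492.0, -81.6, 104.3]
tool_rot: [-3.14, -0.006, 0.179]
force: [2.1, 0.1, -0.0]
width: -0.2
gripper_force: 0.0
```

Request:
move_arm --targets "-1 0 4 0 0 0 0; -1 0 4 0 0 0 0; -1 0 4 0 0 0 0; -1 0 2 0 0 0 0; -1 0 0 0 0 0 0"

```text
clock: 5.85
eef_pos: [513.7, -232.3, 99.6]
tool_rot: [3.136, 0.0, 0.161]
force: [-0.3, 0.4, 0.5]
width: -0.5
gripper_force: 0.0
```

```bash
python3 go.py -85 -315 60
python3 - <<'E'
from fit import *
T=shot('top','top1.png')
J=fit(bed,18,bt,bs)[0]
a=cv2.imread('pics/top1.png')[125:270,225:485];cv2.imwrite('pics/top1c.png',cv2.resize(a,(0,0),fx=3,fy=3,interpolation=cv2.INTER_CUBIC))
for p in((457,180),(442,188),(474,205)):print(ray(T,p,90).round())
for p in((418,235),(466,260),(425,229)):print(ray(T,p,8).round())
seat=w(J,np.array([[80,40],[80,-220],[-60,-220],[-60,40.]]),36);print(((proj(T,seat)-[225,125]+.5)*3-.5).round(1).tolist())
E
```

```text
t 5.85 corner-frame TCP [-194.5 -333.3   81.6] rot [3.136 0.    0.161] F [-0.2  0.5  0.5]
shift cm [10.94 -1.93  2.15]
[ 577. -404.   90.]
[ 553. -358.   90.]
[ 501. -447.   90.]
[ 424. -299.    8.]
[ 345. -440.    8.]
[ 442. -322.    8.]
[[165.2, 119.4], [407.3, 75.7], [434.4, 202.8], [186.7, 247.8]]
```

View pics/top1c.png

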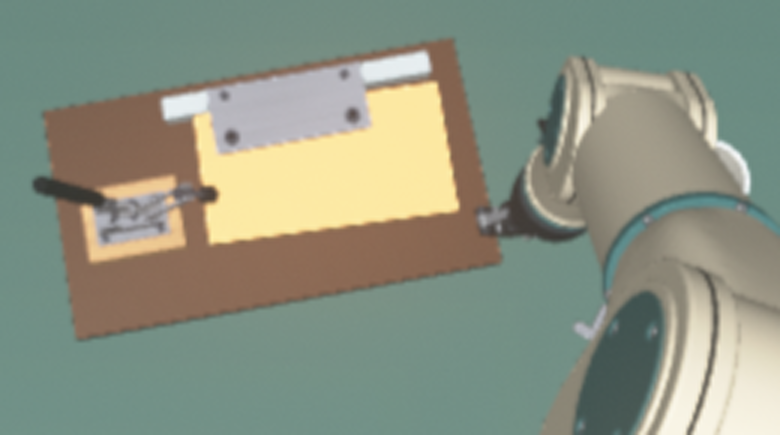

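The board's far-left corner now touches the fence. The right end still stands about 10 mm off: its far edge runs (195,116) to (439,83), against a fence slope of −0.18. I'll push the near edge again, further to the right.

```bash
python3 go.py -190 -225 9
```

```text
t 5.9 corner-frame TCP [-194.3 -329.3   81.4] rot [3.139e+00 1.000e-03 1.640e-01] F [ 0.4  1.7 -0.5]
shift cm [  0.39 -10.45   7.21]
```

Request:
move_arm --targets "-1 0 -3.5 0 0 0 0; -1 0 -3.5 0 0 0 0; -1 0 -3.3 2 0 0 0; -1 0 0 3 0 0 0; -1 0 0 1.5 0 0 0"

```text
clock: 6.32
eef_pos: [494.1, -117.7, 32.8]
tool_rot: [-3.138, 0.004, 0.177]
force: [0.4, -1.1, -0.6]
width: -0.1
gripper_force: 0.0
```

Request:
move_arm --targets "-1 0.4 0 0.5 0 0 0; -1 0.4 0 0.2 0 0 0; -1 0.4 0 0 0 0 0; -1 0.3 0 0 0 0 0; -1 0.3 0 0 0 0 0"

```text
clock: 6.73
eef_pos: [512.8, -119.8, 27.8]
tool_rot: [-3.141, 0.003, 0.17]
force: [0.4, -0.0, 1.4]
width: 0.1
gripper_force: 0.0
```

```bash
python3 go.py -155 -225 9
```

```text
t 6.7333 corner-frame TCP [-176.4 -222.3    9.8] rot [-3.141e+00  3.000e-03  1.700e-01] F [ 0.4 -0.1  1.4]
shift cm [2.14 0.28 0.07]
```

Request:
move_arm --targets "-1 0.3 0 0 0 0 0; -1 0.3 0 0 0 0 0; -1 0.3 0 0 0 0 0; -1 0.3 0 0 0 0 0; -1 0.2 0 0 0 0 0"

```text
clock: 7.15
eef_pos: [525.5, -117.2, 26.8]
tool_rot: [-3.141, 0.005, 0.17]
force: [0.1, -0.8, -0.3]
width: 0.2
gripper_force: 0.0
```

Request:
move_arm --targets "-1 0.2 0 0 0 0 0; -1 0.2 0 0 0 0 0; -1 0.2 0 0 0 0 0"

```text
clock: 7.4
eef_pos: [528.8, -116.6, 26.4]
tool_rot: [-3.14, 0.01, 0.169]
force: [-6.6, -0.4, 5.5]
width: 0.2
gripper_force: 3.2
```

```bash
python3 go.py -155 -225 9
```

```text
t 7.4 corner-frame TCP [-160.1 -221.9    8.4] rot [-3.14   0.01   0.169] F [-6.5  0.7  5.5]
shift cm [ 0.51  0.32 -0.06]
```

Request:
move_arm --targets "-1 0.2 0 -0.1 0 0 0; -1 0.2 0 -0.1 0 0 0; -1 0.2 0 0 0 0 0; -1 0.1 0 0 0 0 0"

```text
clock: 7.73
eef_pos: [537.6, -115.4, 28.5]
tool_rot: [-3.141, 0.007, 0.17]
force: [-3.6, -2.1, 1.5]
width: 0.1
gripper_force: 2.1
```

```bash
python3 go.py -151 -225 9
```

```text
t 7.7333 corner-frame TCP [-151.3 -222.1   10.5] rot [-3.141  0.007  0.17 ] F [-3.9 -1.5  1.5]
shift cm [0.03 0.29 0.15]
```

Request:
move_arm --targets "-1 0.15 0 0 0 0 0; -1 0.15 0 0 0 0 0; -1 0.1 0 0 0 0 0; -1 0 0 0 0 0 0"

```text
clock: 8.07
eef_pos: [537.6, -115.3, 28.4]
tool_rot: [-3.14, 0.014, 0.169]
force: [-10.2, -2.7, 6.8]
width: -0.0
gripper_force: 4.8
```

```bash
python3 go.py -151 -225 9
```

```text
t 8.0667 corner-frame TCP [-151.2 -222.1   10.4] rot [-3.14   0.014  0.169] F [-10.5  -1.    6.8]
shift cm [0.02 0.29 0.14]
```

Request:
move_arm --targets "-1 -0.5 0 0 0 0 0; -1 -2 0 0 0 0 0; -1 -1 2 -3 0 0 0; -1 0 4 0 0 0 0; -1 0 4 0 0 0 0"

```text
clock: 8.48
eef_pos: [527.2, -218.2, 60.7]
tool_rot: [-3.141, -0.0, 0.175]
force: [0.5, -1.3, -0.8]
width: 0.0
gripper_force: 0.0
```

Request:
move_arm --targets "-1 2 1 0 0 0 0; -1 4 0 0 0 0 0; -1 3.5 0 0 0 0 0; -1 0 0 0 0 0 0; -1 0 0 0 0 0 0"

```text
clock: 8.9
eef_pos: [623.3, -210.5, 58.4]
tool_rot: [-3.14, 0.0, 0.173]
force: [0.1, -0.2, -1.1]
width: -0.0
gripper_force: 0.0
```

```bash
python3 go.py -85 -320 9
python3 - <<'E'
from fit import *
T=shot('top','top2.png')
J=fit(bed,18,bt,bs)[0]
a=cv2.imread('pics/top2.png')[135:225,235:395];cv2.imwrite('pics/top2c.png',cv2.resize(a,(0,0),fx=5,fy=5,interpolation=cv2.INTER_CUBIC))
seat=w(J,np.array([[80,40],[80,-220],[-60,-220],[-60,40.]]),36);print(((proj(T,seat)-[235,135]+.5)*5-.5).round(1).tolist())
E
```

```text
t 8.9 corner-frame TCP [ -82.7 -330.3   40.4] rot [-3.14   0.     0.173] F [ 0.1 -0.2 -1.1]
shift cm [-0.22 -1.02  3.14]
[[225.7, 149.3], [629.2, 76.5], [674.3, 288.3], [261.5, 363.3]]
```

View pics/top2c.png

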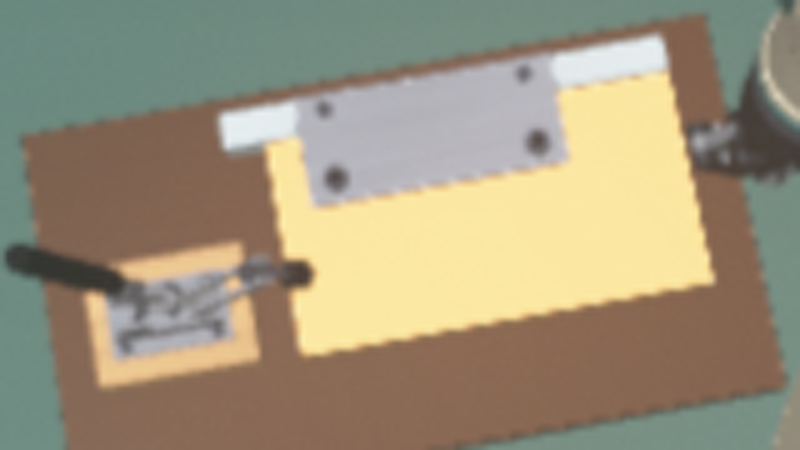

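The board now lies along the fence, and the left gap is about 40 px in the crop (roughly 23 mm). Next I'll push the right end towards the stop.

Request:
move_arm --targets "-1 0.8 0 1.5 0 0 0; -1 0 0 1.0 0 0 0; -1 0 -0.5 0.5 0 0 0; -1 0 -0.5 0 0 0 0; -1 0 -0.5 0 0 0 0"

```text
clock: 9.37
eef_pos: [623.7, -195.8, 27.7]
tool_rot: [-3.14, 0.007, 0.17]
force: [0.4, 0.1, -0.3]
width: 0.0
gripper_force: 0.0
```

Request:
move_arm --targets "-1 0 -0.3 0 0 0 0; -1 0 -0.3 0 0 0 0; -1 0 -0.3 0 0 0 0; -1 0 -0.3 0 0 0 0; -1 0 -0.3 0 0 0 0"

```text
clock: 9.78
eef_pos: [622.4, -181.5, 28.4]
tool_rot: [-3.141, 0.005, 0.17]
force: [0.5, -0.1, -0.3]
width: 0.1
gripper_force: 0.0
```

```bash
python3 go.py -72 -275 9
```

```text
t 9.7833 corner-frame TCP [ -78.8 -301.5   10.4] rot [-3.141  0.005  0.17 ] F [ 0.4 -0.1 -0.3]
shift cm [ 0.68 -2.65  0.14]
```

Request:
move_arm --targets "-1 0.6 -0.2 0 0 0 0; -1 0 -0.3 0 0 0 0; -1 0 -0.3 0 0 0 0; -1 0 -0.3 0 0 0 0; -1 0 -0.2 0 0 0 0"

```text
clock: 10.2
eef_pos: [626.2, -169.0, 28.2]
tool_rot: [3.141, 0.005, 0.169]
force: [0.7, -3.1, -0.1]
width: 0.1
gripper_force: 2.0
```

```bash
python3 go.py -72 -275 9
```

```text
t 10.2 corner-frame TCP [ -73.  -289.8   10.2] rot [3.141 0.005 0.169] F [ 0.2 -3.2 -0.1]
shift cm [ 0.1  -1.48  0.12]
```

Request:
move_arm --targets "-1 0 -0.2 0 0 0 0; -1 0 -0.2 0 0 0 0; -1 0 -0.2 0 0 0 0; -1 0 -0.2 0 0 0 0; -1 0 -0.2 0 0 0 0"

```text
clock: 10.62
eef_pos: [624.3, -158.1, 28.2]
tool_rot: [-3.141, 0.006, 0.17]
force: [0.4, -5.0, 1.6]
width: -0.5
gripper_force: 2.3
```

```bash
python3 go.py -72 -275 9
```

```text
t 10.6167 corner-frame TCP [ -72.9 -278.8   10.2] rot [-3.141  0.006  0.17 ] F [-0.4 -5.   1.6]
shift cm [ 0.1  -0.38  0.12]
```

Request:
move_arm --targets "-1 0 -0.15 0 0 0 0; -1 0 -0.15 0 0 0 0; -1 0 -0.15 0 0 0 0; -1 0 0 0 0 0 0"

```text
clock: 10.95
eef_pos: [623.6, -153.1, 28.2]
tool_rot: [-3.14, 0.006, 0.17]
force: [0.5, -4.2, 2.3]
width: -0.1
gripper_force: 2.1
```

```bash
python3 go.py -72 -275 9
```

```text
t 10.95 corner-frame TCP [ -72.8 -273.7   10.2] rot [-3.14   0.006  0.17 ] F [-0.3 -4.3  2.3]
shift cm [0.08 0.13 0.12]
```

Request:
move_arm --targets "-1 0 -0.15 0 0 0 0; -1 0 -0.15 0 0 0 0; -1 0 -0.1 0 0 0 0; -1 0 0 0 0 0 0"

```text
clock: 11.28
eef_pos: [623.2, -150.9, 28.2]
tool_rot: [3.141, 0.005, 0.169]
force: [0.9, -6.6, 1.2]
width: -0.0
gripper_force: 3.3
```

```bash
python3 go.py -72 -275 9
```

```text
t 11.2833 corner-frame TCP [ -72.8 -271.5   10.2] rot [3.141 0.005 0.169] F [-0.2 -6.7  1.2]
shift cm [0.08 0.35 0.12]
```

Request:
move_arm --targets "-1 0 -0.1 0 0 0 0; -1 0 -0.1 0 0 0 0; -1 0 -0.1 0 0 0 0; -1 0 0 0 0 0 0"

```text
clock: 11.62
eef_pos: [623.7, -150.4, 28.4]
tool_rot: [3.138, 0.003, 0.168]
force: [2.9, -11.3, -1.5]
width: 0.3
gripper_force: 4.9
```

```bash
python3 go.py -72 -275 9
```

```text
t 11.6167 corner-frame TCP [ -72.3 -271.1   10.4] rot [3.138e+00 3.000e-03 1.680e-01] F [  1.  -11.6  -1.5]
shift cm [0.03 0.39 0.14]
```

Request:
move_arm --targets "-1 0 0.6 0 0 0 0; -1 0 2.5 0 0 0 0; -1 0 2.0 -3 0 0 0; -1 -4 0 0 0 0 0; -1 -4 0 0 0 0 0"

```text
clock: 12.03
eef_pos: [555.1, -209.3, 59.7]
tool_rot: [-3.14, -0.0, 0.171]
force: [-0.7, -0.8, -1.7]
width: 0.2
gripper_force: 0.0
```

Request:
move_arm --targets "-1 -3.5 0 0 0 0 0; -1 0 -4 0 0 0 0; -1 0 -4 0 0 0 0; -1 0 0 0 0 0 0; -1 0 0 0 0 0 0"

```text
clock: 12.45
eef_pos: [503.7, -132.0, 58.7]
tool_rot: [-3.136, 0.007, 0.177]
force: [-1.3, -1.2, -0.2]
width: 0.1
gripper_force: 0.0
```

```bash
python3 go.py -165 -215 10
python3 - <<'E'
from fit import *
T=shot('top','top3.png')
J=fit(bed,18,bt,bs)[0]
a=cv2.imread('pics/top3.png')[135:225,235:395];cv2.imwrite('pics/top3c.png',cv2.resize(a,(0,0),fx=5,fy=5,interpolation=cv2.INTER_CUBIC))
E
```

```text
t 12.45 corner-frame TCP [-187.5 -232.8   40.7] rot [-3.136  0.007  0.177] F [-1.5 -1.  -0.2]
shift cm [ 2.29 -1.75  3.06]
```

View pics/top3c.png

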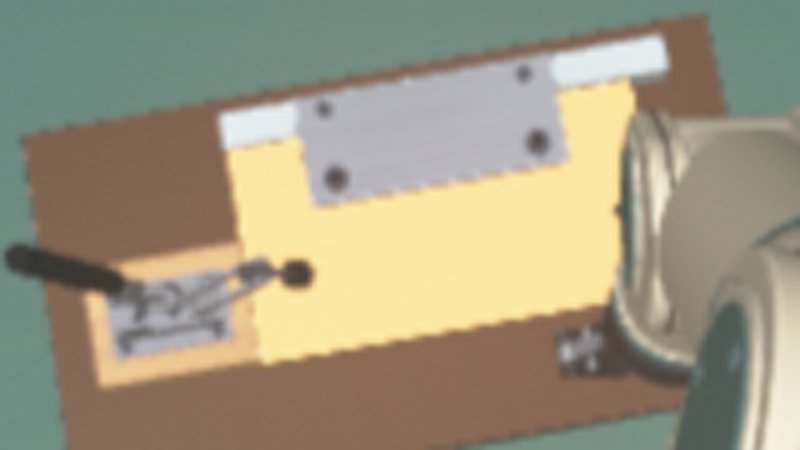

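The board now meets both the fence and the stop: its left end at (228–262, 145–363) matches the predicted seat. I'll confirm it with gentle presses on the near edge at the right, then the left.

Request:
move_arm --targets "-1 0 -1.5 1.5 0 0 0; -1 0.3 0 1.2 0 0 0; -1 0.6 0 0 0 0 0; -1 0.6 0 0 0 0 0; -1 0.4 0 0 0 0 0"

```text
clock: 12.92
eef_pos: [521.9, -120.2, 31.7]
tool_rot: [-3.141, 0.005, 0.169]
force: [0.1, 0.0, 0.4]
width: -0.2
gripper_force: 0.0
```

Request:
move_arm --targets "-1 0.4 0 0 0 0 0; -1 0.3 0 0 0 0 0; -1 0.3 0 0 0 0 0; -1 0.2 0 0 0 0 0; -1 0.2 0 0 0 0 0"

```text
clock: 13.33
eef_pos: [534.4, -117.2, 31.8]
tool_rot: [-3.141, 0.005, 0.17]
force: [-1.1, -0.1, -0.7]
width: 0.2
gripper_force: 0.0
```

```bash
python3 go.py -151 -215 10
```

```text
t 13.3333 corner-frame TCP [-154.7 -223.4   13.8] rot [-3.141  0.005  0.17 ] F [-1.1  0.  -0.7]
shift cm [ 0.38 -0.84  0.38]
```

Request:
move_arm --targets "-1 0.2 0 0 0 0 0; -1 0.15 0 0 0 0 0; -1 0.15 0 0 0 0 0; -1 0.15 0 0 0 0 0; -1 0 0 0 0 0 0"

```text
clock: 13.75
eef_pos: [537.9, -116.7, 31.3]
tool_rot: [-3.14, 0.011, 0.169]
force: [-5.3, -0.9, 3.9]
width: -0.1
gripper_force: 2.7
```

```bash
python3 go.py -190 -95 10
```

```text
t 13.75 corner-frame TCP [-151.2 -223.5   13.3] rot [-3.14   0.011  0.169] F [-5.3  0.   3.9]
shift cm [ -3.86 -12.85   0.39]
```

Request:
move_arm --targets "-1 -1 0 0 0 0 0; -1 -1.5 -1 0 0 0 0; -1 0 -4 0 0 0 0; -1 0 -4 0 0 0 0; -1 0 -3.5 0 0 0 0"

```text
clock: 14.17
eef_pos: [494.8, 4.7, 31.9]
tool_rot: [-3.14, 0.004, 0.169]
force: [1.6, 0.5, 1.0]
width: -0.2
gripper_force: 0.0
```

Request:
move_arm --targets "-1 0.6 0 0 0 0 0; -1 0.4 0 0 0 0 0; -1 0.3 0 0 0 0 0; -1 0.2 0 0 0 0 0; -1 0.2 0 0 0 0 0"

```text
clock: 14.58
eef_pos: [512.0, 4.0, 31.7]
tool_rot: [-3.141, 0.006, 0.167]
force: [-1.0, -0.1, 0.2]
width: -0.1
gripper_force: 0.0
```

```bash
python3 go.py -151 -95 10
```

```text
t 14.5833 corner-frame TCP [-156.5 -100.1   13.7] rot [-3.141  0.006  0.167] F [-1.   0.1  0.2]
shift cm [ 0.55 -0.51  0.37]
```

Request:
move_arm --targets "-1 0.2 0 0 0 0 0; -1 0.2 0 0 0 0 0; -1 0.2 0 0 0 0 0; -1 0.2 0 0 0 0 0; -1 0.1 0 0 0 0 0"

```text
clock: 15.0
eef_pos: [517.0, 6.0, 31.4]
tool_rot: [-3.141, 0.013, 0.169]
force: [-7.6, -2.1, 6.7]
width: -0.2
gripper_force: 3.8
```

```bash
python3 go.py -151 -95 10
```

```text
t 15.0 corner-frame TCP [-151.2  -99.    13.4] rot [-3.141  0.013  0.169] F [-7.8 -0.8  6.7]
shift cm [ 0.02 -0.4   0.34]
```

Request:
move_arm --targets "-1 -1 0 0 0 0 0; -1 -2 0 0 0 0 0; -1 0 0 -4 0 0 0; -1 0 0 -4 0 0 0; -1 0 0 -4 0 0 0"

```text
clock: 15.42
eef_pos: [490.8, 2.2, 152.7]
tool_rot: [-3.14, 0.007, 0.17]
force: [1.9, -0.7, 0.9]
width: 0.1
gripper_force: 0.0
```

Request:
move_arm --targets "-1 0 0 -4 0 0 0; -1 2 -2 -1.5 0 0 0; -1 3 -2.5 0 0 0 0; -1 2 -3 0 0 0 0; -1 0 0 0 0 0 0"

```text
clock: 15.83
eef_pos: [551.7, 96.9, 207.7]
tool_rot: [-3.134, -0.002, 0.178]
force: [-1.1, 1.4, 0.4]
width: 0.3
gripper_force: 0.0
```

```bash
python3 go.py -100 40 188
```

```text
t 15.8333 corner-frame TCP [-101.7  -15.2  189.7] rot [-3.134e+00 -2.000e-03  1.780e-01] F [-0.8  1.5  0.4]
shift cm [ 0.22 -5.52  0.21]
```

Request:
move_arm --targets "-1 0 -2.5 0.2 0 0 0; -1 0 -2.5 0 0 0 0; -1 0 -1 0 0 0 0; -1 0 0 0 0 0 0; -1 0 0 0 0 0 0"

```text
clock: 16.25
eef_pos: [538.0, 146.5, 204.6]
tool_rot: [-3.141, 0.006, 0.171]
force: [0.0, -0.3, 0.0]
width: -0.3
gripper_force: 0.0
```

```bash
python3 go.py -100 71 192
```

```text
t 16.25 corner-frame TCP [-106.9   36.   186.6] rot [-3.141  0.006  0.171] F [-0.  -0.3  0. ]
shift cm [ 0.69 -3.5  -0.55]
```

Request:
move_arm --targets "-1 0.6 -1.5 0 0 0 0; -1 0 -1 0 0 0 0; -1 0 -0.8 0 0 0 0; -1 0 -0.6 0 0 0 0; -1 0 -0.6 0 0 0 0"

```text
clock: 16.67
eef_pos: [536.1, 191.9, 204.6]
tool_rot: [-3.141, 0.006, 0.169]
force: [-0.6, -0.2, -0.4]
width: -0.0
gripper_force: 0.2
```

```bash
python3 go.py -100 104.8 173.5
```

```text
t 16.6667 corner-frame TCP [-101.1   81.1  186.6] rot [-3.141  0.006  0.169] F [-0.7 -0.1 -0.4]
shift cm [ 0.12 -2.37  1.31]
```

Request:
move_arm --targets "-1 0 -0.8 0.4 0 0 0; -1 0 -0.8 0.4 0 0 0; -1 0 -0.7 0.5 0 0 0; -1 0 -0.7 0.8 0 0 0; -1 0 -0.7 0.8 0 0 0"

```text
clock: 17.08
eef_pos: [529.7, 229.5, 174.9]
tool_rot: [-3.141, 0.006, 0.17]
force: [0.5, -0.6, 1.3]
width: -0.0
gripper_force: 0.8
```

```bash
python3 go.py -100 130.6 139.5;python3 - <<'E'
from h import *
shot('scene','sc4.png')
a=cv2.imread('pics/sc4.png')[100:280,260:440];cv2.imwrite('pics/sc4c.png',cv2.resize(a,(0,0),fx=3.3,fy=3.3,interpolation=cv2.INTER_CUBIC))
E
```

```text
t 17.0833 corner-frame TCP [-101.1  119.2  156.9] rot [-3.141  0.006  0.17 ] F [ 0.4 -0.7  1.3]
shift cm [ 0.12 -1.14  1.74]
```

View pics/sc4c.png

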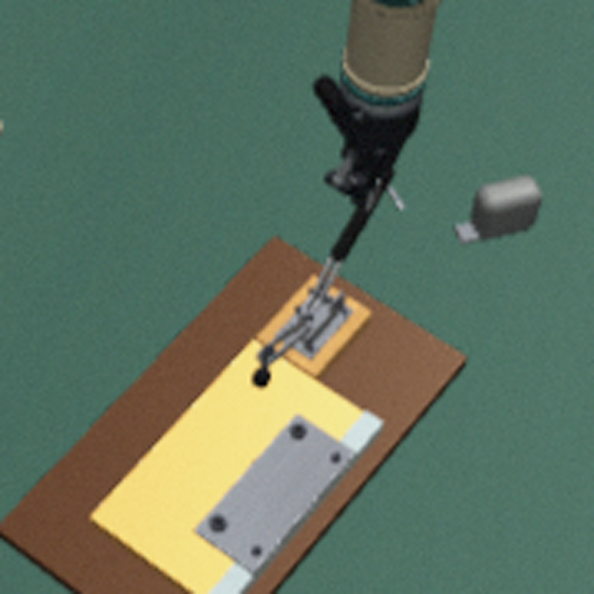

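The foot is coming down at (261,378), the fingers are on the grip, and the board is still against the stop and fence. I'll continue along the arc.

Request:
move_arm --targets "-1 0 -0.4 0.5 0 0 0; -1 0 -0.4 0.6 0 0 0; -1 0 -0.3 0.6 0 0 0; -1 0 -0.3 0.6 0 0 0; -1 0 -0.2 0.5 0 0 0"

```text
clock: 17.55
eef_pos: [527.5, 245.4, 147.9]
tool_rot: [-3.14, 0.004, 0.17]
force: [-0.2, -0.3, 8.3]
width: 0.1
gripper_force: 4.3
```

```bash
python3 go.py -100 138.6 119.7
```

```text
t 17.55 corner-frame TCP [-100.7  135.2  129.9] rot [-3.14   0.004  0.17 ] F [-0.2 -0.3  8.3]
shift cm [ 0.07 -0.34  1.02]
```

Request:
move_arm --targets "-1 0 -0.2 0.5 0 0 0; -1 0 -0.2 0.5 0 0 0; -1 0 -0.1 0.5 0 0 0; -1 0 -0.1 0.5 0 0 0"

```text
clock: 17.88
eef_pos: [526.4, 252.2, 128.6]
tool_rot: [-3.138, 0.003, 0.17]
force: [-1.6, 1.5, 8.4]
width: 0.2
gripper_force: 3.6
```

```bash
python3 go.py -100 143 98.8
```

```text
t 17.8833 corner-frame TCP [-100.6  142.2  110.6] rot [-3.138e+00  3.000e-03  1.700e-01] F [-1.3  1.7  8.4]
shift cm [ 0.06 -0.08  1.18]
```

Request:
move_arm --targets "-1 0 0 0.4 0 0 0; -1 0 0 0.4 0 0 0; -1 0 0 0.3 0 0 0; -1 0 0 0 0 0 0"

```text
clock: 18.22
eef_pos: [525.8, 251.5, 116.4]
tool_rot: [-3.14, 0.005, 0.17]
force: [1.1, 0.3, 1.7]
width: 0.5
gripper_force: 0.8
```

```bash
python3 go.py -100 143 90
```

```text
t 18.2167 corner-frame TCP [-101.3  141.5   98.4] rot [-3.14   0.005  0.17 ] F [1.1 0.1 1.7]
shift cm [ 0.13 -0.14  0.84]
```

Force is falling, so the handle is near the dead point. I'll go a little further.

Request:
move_arm --targets "-1 0 0 0.3 0 0 0; -1 0 0 0.3 0 0 0; -1 0 0 0.2 0 0 0; -1 0 0 0 0 0 0"

```text
clock: 18.55
eef_pos: [525.1, 249.6, 107.7]
tool_rot: [3.141, 0.008, 0.17]
force: [-0.9, -0.6, 0.0]
width: 0.3
gripper_force: 0.0
```

```bash
python3 go.py -100 143 86
```

```text
t 18.55 corner-frame TCP [-102.3  139.8   89.7] rot [3.141 0.008 0.17 ] F [-1.  -0.4  0. ]
shift cm [ 0.24 -0.32  0.37]
```

Request:
move_arm --targets "-1 0 0 0.3 0 0 0; -1 0 0 0.2 0 0 0; -1 0 0 0 0 0 0"

```text
clock: 18.8
eef_pos: [525.3, 250.3, 103.1]
tool_rot: [-3.141, 0.007, 0.17]
force: [0.3, -0.4, -0.9]
width: 0.2
gripper_force: 0.0
```

Request:
move_arm --targets "-1 0 0 -1 0 0 0; -1 0 0 -4 0 0 0; -1 0 0 -4 0 0 0; -1 0 0 -4 0 0 0; -1 -4 0 0 0 0 0"

```text
clock: 19.22
eef_pos: [499.9, 248.3, 243.7]
tool_rot: [-3.133, -0.02, 0.166]
force: [2.6, 2.0, 1.7]
width: 0.2
gripper_force: 0.0
```

Request:
move_arm --targets "-1 -4 0 0 0 0 0; -1 -2 0 -2 0 0 0; -1 0 0 0 0 0 0; -1 0 0 0 0 0 0"

```text
clock: 19.55
eef_pos: [428.1, 234.2, 256.3]
tool_rot: [-3.139, 0.002, 0.171]
force: [0.8, 0.0, -0.1]
width: -0.4
gripper_force: 0.0
```

Run:
```python
from h import *
a=shot('scene','sc5.png');b=shot('top','top5.png')
s=cv2.imread('pics/sc5.png')[150:300,260:400];t=cv2.imread('pics/top5.png')[135:225,225:365]
s=cv2.resize(s,(370,396),interpolation=cv2.INTER_CUBIC);t=cv2.resize(t,(430,276),interpolation=cv2.INTER_CUBIC)
o=np.zeros((396,800,3),np.uint8);o[:,:370]=s;o[:276,370:]=t;cv2.imwrite('pics/c5.png',o)
s=read_state();print(s['clock'],s['eef_pos'],s['force'])
```

```text
19.65 [429.15747766 233.91036342 254.84764954] [ 0.24521841 -0.28891983 -0.43960786]
```

View pics/c5.png

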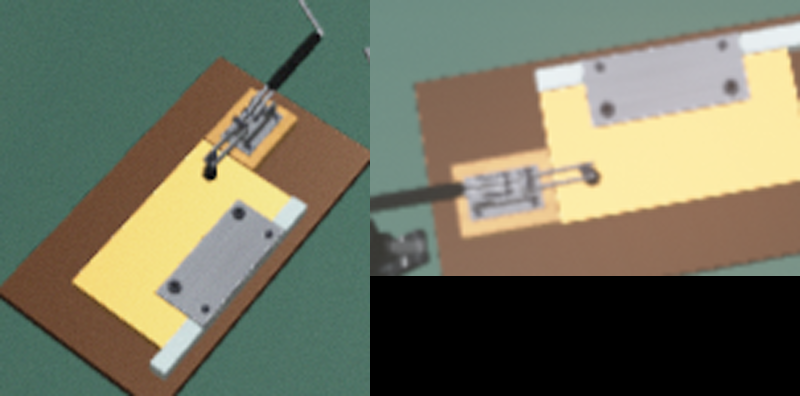

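Run:
```python
from fit import *
J=fit(bed,18,bt,bs)[0]
S=load('sc5.png')
a=np.radians
for name,y,z in(('lock',159+31*np.cos(a(4)),78+31*np.sin(a(4))),('dead',159.2+31*np.cos(a(9)),89+31*np.sin(a(9)))):
    print(name,(proj(S,w(J,np.array([[-20,40+y]]),18+z))-[260,150])*2.643)
print((proj(S,w(J,np.array([[80,40.],[80,-220],[-60,-220],[-60,40]]),36))-[260,150])*2.643)
```

```text
lock [[317.16441356  32.65367814]]
dead [[318.24344705  26.24002128]]
[[291.11817148 197.9958258 ]
 [161.8282748  348.98990963]
 [ 70.01421611 281.49239945]
 [201.71344177 138.93919644]]
```

The grip end is seen at about (319,36), against a locked prediction of (317,33). The board corners match the seated prediction to within the calibration offset. Handing in.

```bash
python3 -c "
from cell import order;print(order.finish_job())"
```

```text
the job is handed in; nothing more can be done
None
```

The drawer front is fully home against the fence and end stop and the toggle clamp is locked on it. Force readings stayed under about 12 N on the front and about 9 N on the clamp. The job was handed in at about 20 s with the robot clear; the system gave no verdict.

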